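Isolate the linisher and hold its sprung guard gate ajar

ROBOT

A 6-joint arm with a two-finger parallel gripper is mounted at the origin on the work surface. World frame = base frame: x ahead of the robot, y to its left, z up, the work surface at z = 0. Lengths are in m, angles in rad, forces in N, time in s.
With the tool pointing down it reaches from about 0.3 to 0.95 m from the base axis. Payload 3.1 kg.
Tool frame: the origin (TCP) lies at the very end of the fingers, on their centre line; the grasp point (between the pads) lies 19 mm behind it; z points along the fingers, y is the line along which they close (so a half turn about z gives the same grasp; the last joint's range is limited). The gripper opens to 85 mm and grips with 20 to 120 N. Pads are 22 mm wide; open, the fingers measure 114 mm over their backs; the gripper's body (76 mm by 85 mm) begins 54 mm behind the grasp point. The pads swing forward as they close: fully open they stand 13 mm farther back than shut.
Start: joints at [1.169, 0.308, 1.634, -0, 1.2, -0.07], TCP at [0.204, 0.591, 0.231] pointing down, gripper open.
Joint ranges: [-3.06, 3.06], [-0.79, 1.96], [0.05, 2.63], [-1.19, 4.34], [0.05, 2.64], [-2.94, 2.94]. Speed limits (rad/s): [2.79, 2.79, 3.14, 3.14, 3.14, 3.14].

INTERFACE

Orientations are given as a 3x3 rotation matrix whose columns are the frame's x, y, z axes.
In Python, from cell import bot, jaws, imaging gives the robot as it stands. Calls block until the motion is done:
- bot.move_to(position, orientation): joint-space move of the TCP to a pose.
- bot.move_linear(position, attitude=None, velocity=0.15, until_force=None): straight line of the TCP; attitude=None keeps the orientation; velocity is the mean speed in m/s. With until_force (N) it stops when the force on the tool has changed by that much, and returns True; else False.
- bot.set_joints(angles): joint-space move.
- jaws.let_go() and jaws.grasp(f_grip=None): open the fingers fully, or close them until they stop; f_grip is the grip in N (None keeps the last).
- bot.hold(seconds).
- bot.ik(position, orientation): joint angles nearest the present ones, or None.
- imaging.get_image(name): name is "scene" or "top"; returns a dict with "image" (480x640x3 uint8, blue, green, red), "fovy" (degrees; the focal length in pixels is half the picture's height over the tangent of half this angle, whatever the lens; pixels are square), "cx", "cy" (the principal point, pixels), "distortion" ([k1, k2, p1, p2, k3] as OpenCV has them; the pictures are not rectified), "eye" and "rotation" of the camera in the world. Camera axes: x right, y down, z forward; pixel columns grow to the right and rows downward; lengths in m; the calibration is good to about 2 mm. A picture is of the moment at which its call begins. There is no depth.
A pose or a line that the arm cannot do raises bot.Unreachable and nothing moves.
- bot.finish_job(): hands the job in; it is judged then, once.
Readings, each from a call of its own:
- bot.current_time(): time.
- bot.current_joint_pos(): joint angles.
- bot.current_dq(): joint speeds.
- bot.current_joint_torque(): joint torques, N m.
- bot.current_eef_pos(): TCP position.
- bot.current_ee_rot(): TCP orientation.
- bot.current_force(): force on the tool from outside, world axes, zero at the start.
- bot.current_wrist_torque(): the same for the moment, N m.
- bot.current_opening(): finger opening in m.
- bot.current_grip_force(): force on a finger pad.
Only numpy, scipy, OpenCV 4.12 (cv2) and the standard library are available. Lean on these libraries where they do the work, as an engineer would, in place of code of your own. Each camera call takes 0.05 s, during which the arm holds its last target. There are 200 camera calls.

TASK

First switch the belt linisher off by throwing the isolator's black ball handle over from the red end of its box to the green end. Then take the bolt by its red knob, lift its sagging nose over the bent-up lip of the keeper while drawing the bolt back out of it, and pull the yellow guard gate towards the robot until its free edge stands about 10 cm open. The gate springs shut by itself, so finish while still holding it still and ajar like that, with the isolator left off and the spray can, pipe coupling and socket not disturbed.

Things in the scene. Friction and masses are not known exactly. Their poses are not given: they have to be found in the camera images.
- guard: Yellow guard pen, 380 wide, 290 deep, 170 high, round a blue belt linisher (up to 125 high); fixed to the bench, but placed and turned anew each episode. Origin on the bench at the middle of the gate's plane, z up; -x faces the robot (the gate opens that way), +y runs along the shut gate to the hinge (left) post, -y to the keeper (right) post. Posts 30 square at y = +-175.
- gate (a joint): Gate's opening angle: 0 shut, growing as the free edge swings towards the robot (guard -x), 1.2 rad at most. 0.33 rad puts the free edge 10 cm open. A spring of 0.6 to 0.75 N m (about 4 N at the drawn-back knob) always pulls it shut. The gate is a wire panel in 25 mm square tube, 305 wide from hinge line to free edge, 15 to 170 above the bench, about 1.2 kg.
- gate_hinge (a point): Point on the gate's upright hinge line, 170 above the bench; the line stands at guard x = 0, y = +155 mm.
- stile_top (a point): Top of the gate's free edge (the free stile), 305 from the hinge line, 170 above the bench; moves with the gate.
- bolt (a joint): How far (m) the bolt is drawn back along the gate's top rail towards the hinge (guard +y when the gate is shut): 0 home in the keeper, 0.055 at most. About 1 N of friction; stays where left. With the nose down the lip stops it after 3 mm. From 0.032 on, the nose is past the keeper and the gate is free to swing.
- boltbar (a joint): Tilt of the bolt's bar about the cross pin at its rear (hinge-side) end, which is 204 above the bench, 130 from the knob's axis and 216 from the nose: 0 sagging (it rests so by its weight, about 0.3 kg), growing as the nose is lifted, 0.14 rad at most. The nose clears the lip at 0.06 rad (knob lifted 8 mm); 0.14 rad is the knob lifted 18 mm.
- knob (a point): Grip point on the axis of the bolt's red knob, an upright plain cylinder 20 in diameter, 50 high: 20 below its top, 30 above its foot, 228 above the bench at rest. Moves with bolt and gate; at rest with the gate shut it is at guard x = 0, y = -90 mm. Within 35 mm round the knob's axis nothing but the knob is higher than 212 above the bench, drawn back or not.
- nose (a point): Middle of the underside of the bolt's drop nose, a steel block 14 (across the gate) x 20 (along the bar) x 26 high; 172 above the bench at rest.
- lip (a point): Top middle of the keeper's brass-coloured bent-up lip (6 thick, 26 wide, top 184 above the bench), fixed to the guard's right post: it stands on the gate side of the nose, 3 mm from it, and catches it by 12 mm. The keeper's front wall (16 thick, to 222, robot's side) and back wall (to 200) hold the nose until it is drawn out along the bar.
- switchbox: Isolator box, grey, 110 (x) x 90 (y) x 70 high, fixed to the bench, elsewhere and turned in the next episode; origin on the bench below its middle, z up. Its top is red on the -x half (on, robot's side) and green on the +x half (off).
- isolator (a joint): Handle angle: 0 on (leaning over the red end, box -x), 1.1 rad off (leaning over the green end, box +x), 0.55 upright. Hinge along the box's y axis, 80 above the bench over the box's middle. Top-heavy (0.16 kg): it falls to whichever end it is pushed past upright to; under 2 N at the ball moves it.
- isolator_ball (a point): Centre of the handle's black ball, 28 in diameter, 72 from the hinge on a 10 thick rod: 141 above the bench when on or off, 38 mm either way from the box's middle.
- spraycan: Bystander: blue spray can with red cap, 60 diameter, 160 high, origin under its centre. Leave alone.
- coupling: Bystander: aluminium pipe coupling, upright tube 64 outside diameter, 60 high, origin under its centre. Leave alone.
- socket: Bystander: steel socket, 32 diameter, 40 high, origin under its centre. Leave alone.

How it is judged:
On the way, in this order (a step that is already met when the one before it is completed fails the run):
1. the isolator handle is thrown to off, the bolt still home (value of joint isolator above 1 rad and value of joint bolt below 0.01 m), for 0.2 s.
2. the bolt is lifted over the lip and drawn back out of the keeper (value of joint bolt above 0.03 m), for 0.1 s.
At the end, for the whole second after the job is handed in: The isolator is off (over 1.0 rad); the gate stands still (under 0.05 rad/s) with its free edge about 10 cm open (0.22 to 0.46 rad, 6.5 to 13.5 cm), and the fingers are holding it there (over 1 N between the fingers and the guard's gate or bolt) (value of joint isolator above 1 rad and value of joint gate between 0.22 and 0.46 rad and velocity of joint gate between -0.05 and 0.05 rad/s and contact force between the fingers and guard above 1 N); the arm keeps its last pose, push and grip.
It fails at once if the gate is opened while the isolator is on (value of joint gate above 0.06 rad and value of joint isolator below 1 rad).
It fails at once if a bystander is disturbed (moved over 3 cm or tipped) (distance of any of spraycan, coupling, socket from where it was at the start of the episode above 0.03 m or angle between any of spraycan, coupling, socket's own z axis and vertical above 0.3 rad).
It also fails if it takes over 45 s, if anything falls off the work surface, if the arm or the gripper's body presses on something with over 40 N, if the wrist force passes 120 N, or if a joint passes its speed limit or range.

## Working session

There is one attempt and no reset: what is moved stays moved. The work goes in short steps, each a Python script; the robot and the scene stay as the last script left them, time stands still between calls to the robot, and variables do not carry over. Pictures are saved under pics/ and viewed, at most 10 in all, crops included, and the job is handed in when it is done.

```bash
ls; mkdir -p pics
python3 - <<'E'
from cell import bot,imaging
import cv2,pickle
for n in("scene","top"):
    d=imaging.get_image(n);cv2.imwrite(f"pics/{n}0.png",d["image"]);pickle.dump(d,open(f"{n}0.pkl","wb"))
    print({k:v for k,v in d.items() if k!="image"})
print(bot.current_time())
E
```

```text
pics
{'fovy': 47.022757013658385, 'cx': 318.99962918837076, 'cy': 236.3325667403899, 'distortion': array([-0.09153937,  0.        ,  0.        ,  0.        ,  0.        ]), 'eye': array([ 1.0220667 , -0.5446937 ,  1.13441929]), 'rotation': array([[ 0.75428881,  0.50606088, -0.41827118],
       [ 0.65642864, -0.59318021,  0.4660887 ],
       [-0.01224093, -0.62613067, -0.77962205]])}
{'fovy': 50.950009643227624, 'cx': 323.00767969639617, 'cy': 234.44273945745962, 'distortion': array([-0.0174393,  0.       ,  0.       ,  0.       ,  0.       ]), 'eye': array([0.37875948, 0.02597147, 1.24958468]), 'rotation': array([[-8.14738456e-04, -9.96343528e-01,  8.54336665e-02],
       [-9.99995974e-01,  1.04398015e-03,  2.63862833e-03],
       [-2.71817131e-03, -8.54311727e-02, -9.96340367e-01]])}
0.1
```

View pics/scene0.png

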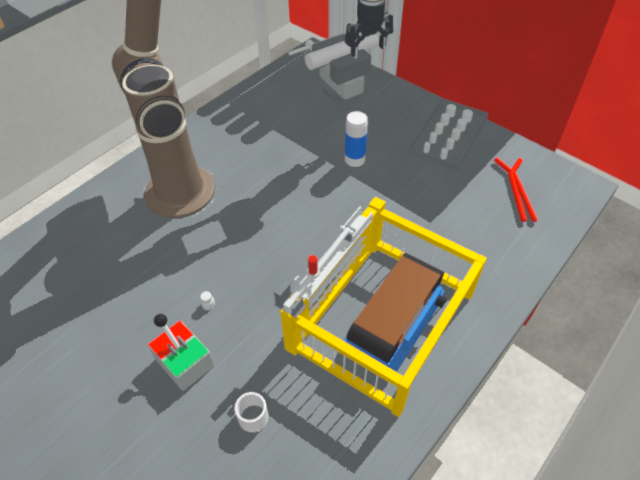

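View pics/top0.png

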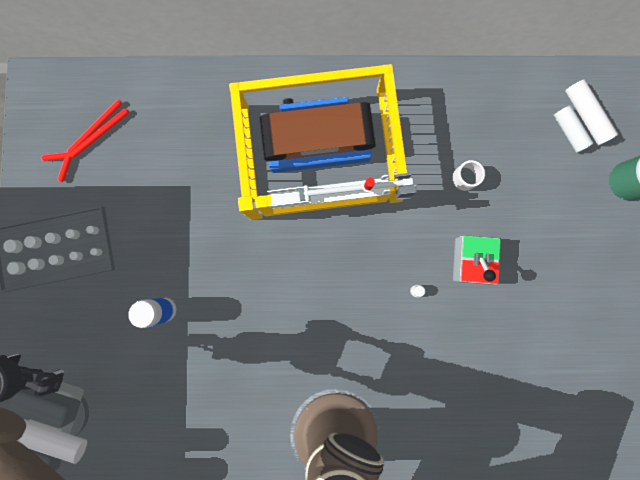

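The scene picture shows the knob near (313,265) and the isolator ball near (161,320), with the socket near (207,300). In the top picture the knob is near (370,184), the ball near (489,275), and the hinge post near (255,205). I'll enlarge these spots next.

Run:
```python
import cv2,numpy as np
s=cv2.imread("pics/scene0.png");t=cv2.imread("pics/top0.png")
c=lambda i,x,y:cv2.resize(i[y:y+60,x:x+80],(400,300),interpolation=cv2.INTER_CUBIC)
cv2.imwrite("pics/crop1.png",np.vstack([np.hstack([c(s,275,245),c(s,140,305)]),np.hstack([c(t,340,160),c(t,450,230)])]))
cv2.imwrite("pics/crop2.png",np.hstack([c(s,335,195),c(t,230,170)]))
```

```text
(no output)
```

View pics/crop1.png

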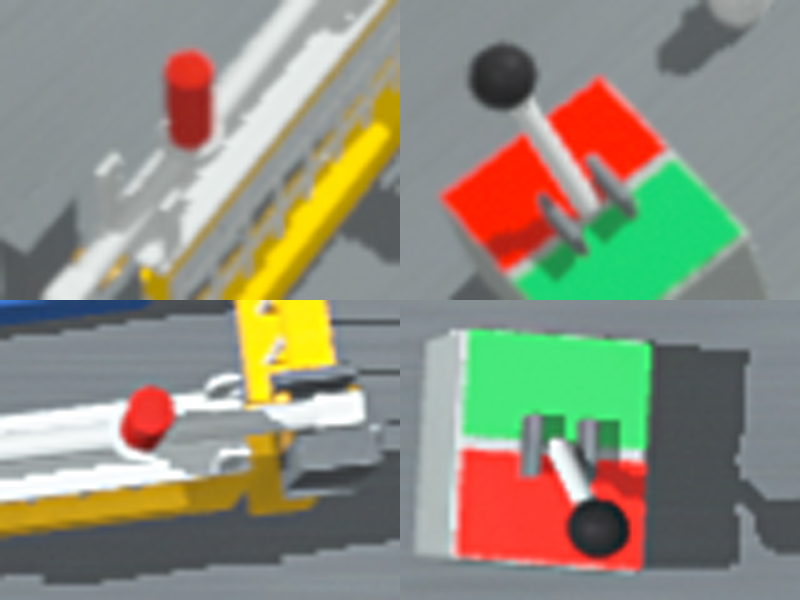

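View pics/crop2.png

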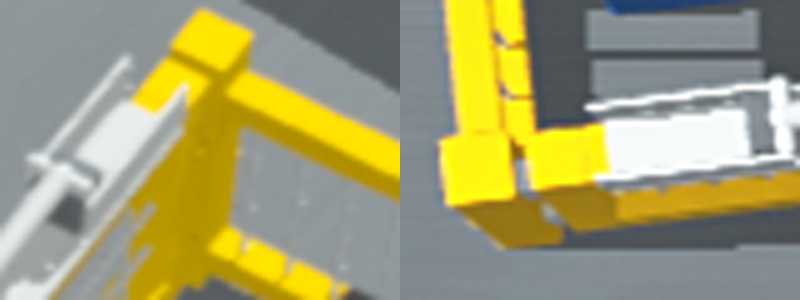

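Crop positions, mapped back to full pixels. Scene view: ball (160.0,319.8), knob top (312.6,258.4), hinge post top (377.0,203.2). Top view: ball (489.0,275.2), knob blob about (369,184), hinge post top (245.2,203.6), box-top corners at crop (460,330), (651,345), (642,570) and (457,556).

```bash
cat > helper.py <<'E'
import cv2,numpy as np,pickle
def cam(n,d=None):
    d=d or pickle.load(open(n+"0.pkl","rb"))
    f=240/np.tan(np.radians(d["fovy"]/2))
    return d,np.array([[f,0,d["cx"]],[0,f,d["cy"]],[0,0,1.]])
def ray(dk,p):
    d,K=dk
    u=cv2.undistortPoints(np.array([[p]],float),K,d["distortion"])[0,0]
    v=d["rotation"]@[u[0],u[1],1]; return d["eye"],v/np.linalg.norm(v)
def tri(*cps):
    A=np.zeros((3,3));b=np.zeros(3);L=[]
    for c,p in cps:
        e,v=ray(c,p);P=np.eye(3)-np.outer(v,v);A+=P;b+=P@e;L.append((e,P))
    x=np.linalg.solve(A,b);return x,max(np.linalg.norm(P@(x-e)) for e,P in L)
def onz(c,p,z):
    e,v=ray(c,p);return e+v*(z-e[2])/v[2]
E
python3 - <<'E'
from helper import *
np.set_printoptions(precision=4,suppress=True)
S,T=cam("scene"),cam("top")
def blob(c,x,y,w,h,kind):
    im=c[0]["image"][y:y+h,x:x+w].astype(int);b,g,r=im[...,0],im[...,1],im[...,2]
    m=(r-np.maximum(b,g)>70) if kind=="r" else im.max(2)<75
    n,l,st,ce=cv2.connectedComponentsWithStats(m.astype(np.uint8));i=1+st[1:,4].argmax()
    print(kind,st[i],ce[i]+[x,y]);return ce[i]+[x,y]
print("knobmid",tri((S,blob(S,302,250,22,28,"r")),(T,blob(T,360,172,20,22,"r"))))
print("ball",tri((S,blob(S,150,310,20,18,"k")),(T,blob(T,480,266,20,20,"k"))), tri((S,(160,319.8)),(T,(489,275.2))))
print("knob top",tri((S,(312.6,258.4)),(T,(370.2,180.9))))
u=lambda x,y,cx,cy:(x+(cx+.5)/5-.5,y+(cy+.5)/5-.5)
print("post",tri((S,u(335,195,212,43)),(T,u(230,170,78,170))))
P=[onz(T,u(450,230,a-400,b-300),.07) for a,b in((460,330),(651,345),(642,570),(457,556))]
print("box",np.array(P),np.mean(P,0));
for a,b in((1,0),(2,3),(3,0),(2,1)): print(np.linalg.norm(P[a]-P[b]),P[b]-P[a])
print("boxcorner scene",onz(S,u(140,305,600-400,77),.07),onz(S,u(140,305,442-400,195),.07),onz(S,u(140,305,748-400,235),.07))
E
```

```text
r [  6   5  10  20 155] [312.4194 264.0387]
r [  4   5  11  13 102] [368.9412 183.0686]
knobmid (array([ 0.5724, -0.0656,  0.2274]), np.float64(0.00023480268631893172))
k [  4   4  13  13 116] [160.0172 320.1724]
k [ 4  4 11 11 97] [489.1237 275.1443]
ball (array([ 0.3839, -0.3354,  0.1413]), np.float64(0.00035080981486338125)) (array([ 0.3838, -0.335 ,  0.142 ]), np.float64(0.00026262454598090224))
knob top (array([ 0.5733, -0.0661,  0.2477]), np.float64(0.000671027246740657))
post (array([0.54  , 0.1987, 0.1653]), np.float64(0.0010668356730666139))
box [[ 0.4768 -0.2968  0.07  ]
 [ 0.4697 -0.3866  0.07  ]
 [ 0.3643 -0.3792  0.07  ]
 [ 0.371  -0.2928  0.07  ]] [ 0.4205 -0.3389  0.07  ]
0.09014354416813226 [0.0072 0.0899 0.    ]
0.08665018332550875 [ 0.0067  0.0864 -0.    ]
0.10591076264036196 [ 0.1058 -0.0039  0.    ]
0.10558714508247936 [ 0.1053 -0.0074 -0.    ]
boxcorner scene [ 0.3716 -0.2907  0.07  ] [ 0.3645 -0.3751  0.07  ] [ 0.4799 -0.2994  0.07  ]
```

```bash
cat >> helper.py <<'E'
def down(yaw):  # tool z down, tool y at this yaw
    y=np.array([np.cos(yaw),np.sin(yaw),0]);z=np.array([0,0,-1.]);return np.column_stack([np.cross(y,z),y,z])
E
python3 - <<'E'
from helper import *
from cell import bot,jaws,imaging
np.set_printoptions(precision=4,suppress=True)
yaw=-.06;ball=np.array([.384,-.335]);ax=np.array([np.cos(yaw),np.sin(yaw)])
q0=bot.current_joint_pos()
p=lambda s,z:np.r_[ball+s*ax,z]
best=[]
for k in(np.pi/2,-np.pi/2):
    q=bot.ik(p(-.06,.3),down(yaw+k));print(k,q)
    if q is not None:best.append((abs(q[5]),k))
R=down(yaw+min(best)[1])
jaws.grasp(20)
bot.move_linear(np.array(bot.current_eef_pos())+[0,0,.19],velocity=.3)
bot.move_to(p(-.055,.35),R)
bot.move_linear(p(-.055,.127),velocity=.25)
print("F",bot.current_force())
print(bot.move_linear(p(.045,.127),velocity=.08,until_force=25),bot.current_eef_pos(),bot.current_force())
bot.hold(.3)
bot.move_linear(p(.02,.127),velocity=.15)
bot.move_linear(p(.0,.35),velocity=.3)
print(bot.current_time(),bot.current_force())
a,b=imaging.get_image("scene")["image"],imaging.get_image("top")["image"]
cv2.imwrite("pics/iso1.png",np.hstack([cv2.resize(a[290:390,120:220],(400,400)),cv2.resize(b[200:300,440:540],(400,400))]))
E
```

```text
1.5707963267948966 [-0.8905 -0.0737  1.9185 -0.      1.2968 -2.4013]
-1.5707963267948966 [-0.8905 -0.0737  1.9185 -0.      1.2968  0.7403]
F [-0.7046 -0.4096  0.2608]
False [ 0.4284 -0.3376  0.1269] [ 0.9436 -1.1702  0.8305]
8.875 [ 0.1359  0.1182 -1.2821]
```

View pics/iso1.png

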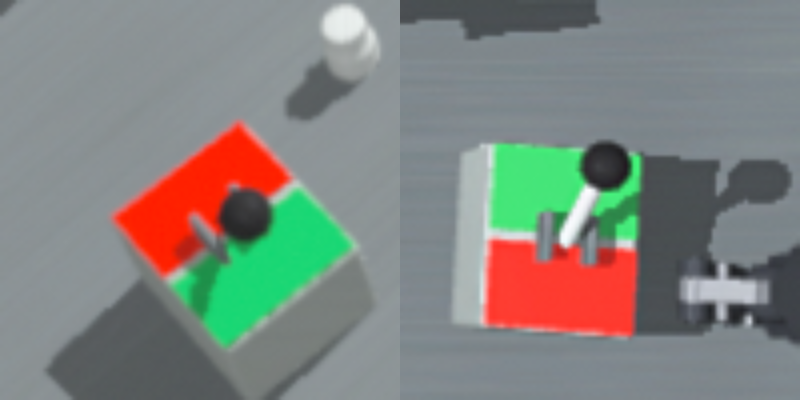

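The pictures show the ball over the green end, at about (245,213) in the scene crop and (605,165) in the top crop, so the isolator is off. Next is the knob.

```bash
cat >> helper.py <<'E'
YAW=.124;GX=np.array([np.cos(YAW),np.sin(YAW)]);GY=np.array([-np.sin(YAW),np.cos(YAW)])
KNOB=np.array([.5727,-.0658]);HINGE=KNOB+.245*GY;ZT=.214
def knobpose(draw,lift,th,k):  # TCP pose gripping the knob
    r=.245-draw
    return np.r_[HINGE+r*(-np.sin(th)*GX-np.cos(th)*GY),ZT+lift],down(YAW-th+k)
E
python3 - <<'E'
from helper import *
from cell import bot,jaws,imaging
np.set_printoptions(precision=4,suppress=True)
K=[]
for k in(0,np.pi):
    p,R=knobpose(0,.12,0,k);q=bot.ik(p,R);p2,R2=knobpose(.045,.012,.33,k);q2=bot.ik(p2,R2);print(k,q,q2)
    if q is not None and q2 is not None:K.append((max(abs(q[5]),abs(q2[5])),k))
k=min(K)[1];open("k.txt","w").write(str(k))
jaws.let_go()
p,R=knobpose(0,.12,0,k);bot.move_to(p,R)
bot.move_linear(p-[0,0,.12],velocity=.15)
print("pre",bot.current_eef_pos(),bot.current_force())
jaws.grasp(60);bot.hold(.2)
print(bot.current_opening(),bot.current_grip_force(),bot.current_force(),bot.current_eef_pos(),bot.current_time())
a,b=imaging.get_image("scene")["image"],imaging.get_image("top")["image"]
cv2.imwrite("pics/gr1.png",np.hstack([cv2.resize(a[195:315,250:370],(400,400)),cv2.resize(b[120:240,310:430],(400,400))]))
E
```

```text
0 [-0.1899  0.1376  1.6332 -0.      1.3708 -0.3139] [-0.1236  0.0748  1.9236 -0.      1.1432  0.0824]
3.141592653589793 [-0.1899  0.1376  1.6332 -0.      1.3708  2.8277] None
pre [ 0.5736 -0.0662  0.2151] [0.2448 0.0407 0.2234]
0.018434132317349573 58.468523025512695 [-2.4727 -0.3866  2.1034] [ 0.5724 -0.0659  0.2141] 12.7833
```

View pics/gr1.png

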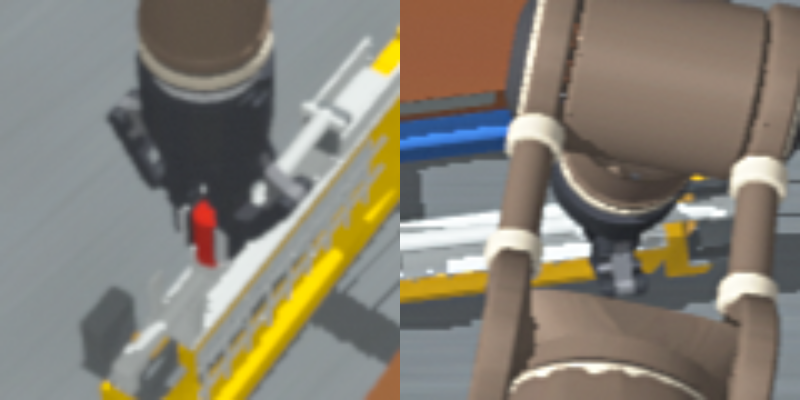

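The knob (scene crop, about 205,235) is between the fingers, with an opening of 18.4 mm. Next I lift and draw the bolt.

Run:
```python
from helper import *
from cell import bot,jaws,imaging
np.set_printoptions(precision=4,suppress=True)
k=float(open("k.txt").read())
def go(d,l,th,v,f=20):
    p,R=knobpose(d,l,th,k);s=bot.move_linear(p,attitude=R,velocity=v,until_force=f)
    e=np.array(bot.current_eef_pos());print(d,l,th,s,e-p,bot.current_force(),bot.current_opening(),bot.current_time());return s
ok=not go(.003,.013,0,.03) and not go(.025,.013,0,.05) and not go(.046,.013,0,.05)
bot.hold(.2);print(bot.current_force())
a,b=imaging.get_image("scene")["image"],imaging.get_image("top")["image"]
cv2.imwrite("pics/dr1.png",np.hstack([cv2.resize(a[195:315,250:370],(400,400)),cv2.resize(b[120:240,310:430],(400,400))]))
```

```text
0.003 0.013 0 False [-0.001   0.0005 -0.001 ] [-1.6576  0.9713 -7.4396] 0.018775216208866588 13.475
0.025 0.013 0 False [-0.0005  0.0009 -0.0004] [-1.8752  1.047  -8.478 ] 0.018679402639163206 14.0667
0.046 0.013 0 False [-0.0003  0.0009 -0.0003] [-2.6021  0.9677 -9.0007] 0.018655444749084097 14.6333
[-3.4411  0.6182 -9.0174]
```

View pics/dr1.png

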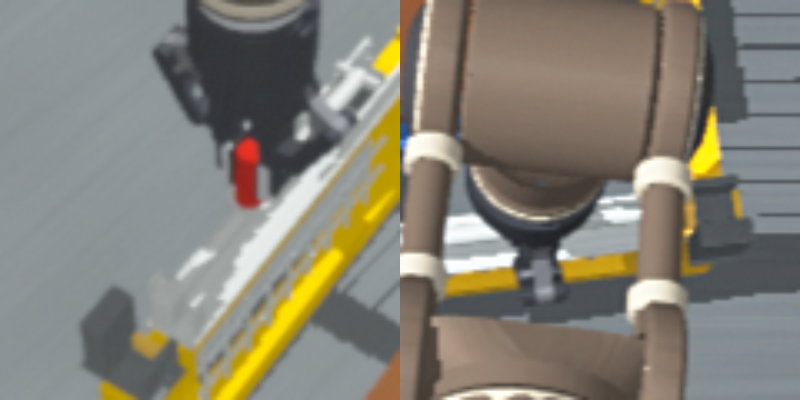

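The knob has moved to (247,175) in the scene crop, and the nose, at about (165,300), is clear of the keeper. Next I swing the gate along its arc.

Run:
```python
from helper import *
from cell import bot,jaws,imaging
np.set_printoptions(precision=4,suppress=True)
k=float(open("k.txt").read())
ok=True
for th in np.arange(.055,.34,.055):
    p,R=knobpose(.046,.011,th,k);s=bot.move_linear(p,attitude=R,velocity=.04,until_force=25)
    print(th,s,np.array(bot.current_eef_pos())-p,bot.current_force(),bot.current_opening())
    if s:break
bot.hold(.5);print(bot.current_force(),bot.current_grip_force(),bot.current_time())
a,b=imaging.get_image("scene")["image"],imaging.get_image("top")["image"]
cv2.imwrite("pics/op1.png",np.hstack([cv2.resize(a[175:335,230:390],(400,400)),cv2.resize(b[100:260,240:400+0],(400,400))]))
```

```text
0.055 False [ 0.0018 -0.0001  0.0012] [ 2.2801 -0.5513 -7.4544] 0.01840147175130723
0.11 False [ 0.0009 -0.0003  0.0007] [ 2.1724 -1.0987 -5.8564] 0.017991511129959448
0.165 False [0.0004 0.0001 0.0003] [ 2.9609 -0.5484 -5.2698] 0.018095044748903475
0.22 False [0.0004 0.0001 0.0002] [ 2.7656  0.002  -5.7552] 0.01834537635950384
0.275 False [0.0003 0.     0.0002] [ 2.1946 -0.2951 -6.0308] 0.01824689522311388
0.33 False [ 0.0003 -0.      0.0002] [ 2.8928  0.0802 -5.0229] 0.018158464695504833
[ 3.3225 -0.9985 -5.832 ] 59.15150463581085 17.9833
```

View pics/op1.png

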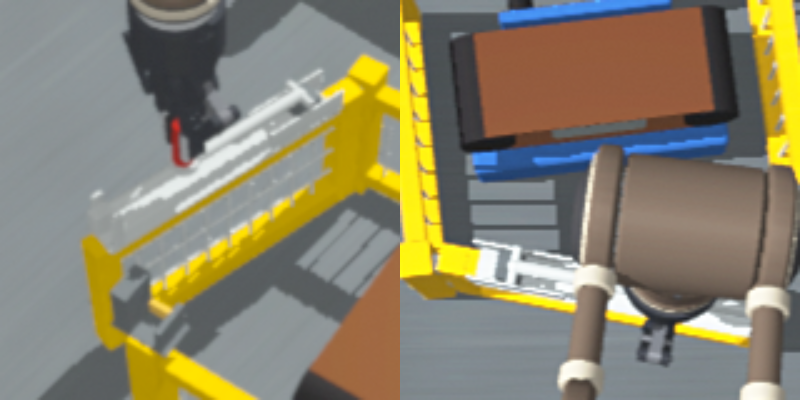

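The gate is open with the knob still gripped; the stile top is at scene pixel (269,272). I'll check its opening against the geometry, and hand in if it agrees.

Run:
```python
from helper import *
from cell import bot
w=onz(cam("scene"),(269.5,271.8),.17)[:2]-HINGE
th=np.arctan2(-(w@GX),-(w@GY));print(th,np.linalg.norm(w),np.abs(bot.current_dq()).max(),bot.current_force())
if .25<th<.43: print(bot.finish_job(),bot.current_time())
```

```text
0.31108431851021645 0.29257175839472044 0.0018272101312351119 [ 2.49270797 -1.28075596 -5.76441764]
the job is handed in; nothing more can be done
the job is handed in; nothing more can be done
```

I handed the job in with the isolator off, the bolt drawn out of the keeper, and the gate held still by the knob at about 0.31 rad (free edge roughly 9.5 cm open); I don't have the judge's verdict, and I took no final picture of the bystanders, though no move went near them.

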